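# Key the work plate onto its bench fixture

### The job

The round aluminium plate sits loose and high on the green bench fixture because its rim notch is not over the red key. With a fingertip push the plate round by one of its roller posts until the notch stands over the key, then press down on the black hub until the plate is fully home and flat on the fixture, and let go. Do not lift the plate, and leave the other things on the bench where they are.

Things in the scene. Friction and masses are not known exactly. Their poses are not given: they have to be found in the camera images.
- fixture: round green bench fixture, fixed to the bench: foot 176 mm across, 18 mm high; on it a column 158 mm across whose flat top, the seating face, is 45 mm above the bench. Origin: centre of its underside, on the bench; z up; x axis points from the centre to the red key. A steel spindle 24 mm thick stands in the middle, hidden under the plate.
- key (a point): red key fixed on the seating face: a bar 10 mm wide with a rounded top, lying radially from 47 to 75 mm from the fixture's centre, its top 9 mm above the seating face. The plate's radius is 60 mm, so 15 mm of the key show beyond the rim; a red paint mark under it runs outward. This point: on the seating face, on the key's centre line, 52.5 mm from the fixture's centre.
- plate: aluminium plate 120 mm across, 12 mm thick, about 0.6 kg, loose on the spindle (1 mm play), turns either way without end. Origin: centre of its underside; z up; x axis points from the centre to its notch. At the start its underside is 55 mm above the bench, 1 mm above the key's top, the notch at least 34 degrees from the key, either way; fully home it lies on the seating face, 45 mm above the bench.
- notch (a point): middle of the plate's notch, on the plate's underside, 52.5 mm from the plate's centre. The notch is 13 mm wide, cut right through the plate and open at the rim, from 44 to 60 mm from the centre; a blue stripe 6 mm wide on the plate runs from the hub to it.
- post (a point): the post opposite the notch, 42 mm from the plate's centre; this point is the centre of its top. Three such posts, each a dark steel roller 12 mm thick that spins freely, rise 20 mm from the plate's upper face (tops 32 mm above its underside, 87 mm above the bench at the start), all 42 mm from the centre, at 60, 180 and 300 degrees from the notch.
- hub_top (a point): centre of the flat top of the black hub in the plate's middle (40 mm across), the place to press. 40 mm above the plate's underside: 95 mm above the bench at the start, 85 mm when the plate is fully home.
- seat (a joint): how far the hidden brass seat under the plate has been pushed down, m: 0 at the start, 0.010 when the plate is home. It slides stiffly: it carries the plate's weight, gives way to a further push of about 6 to 10 N and stays where it was pushed. It does not turn; the plate turns on it at a light push (1 to 5 N at a post) and stays where left.
- bushing_mid (a point): brass bushing, a plain ring 34 mm across and 24 mm tall, standing on the bench beside the fixture; leave it alone; this point lies at its centre, half-way up
- dowel_mid (a point): steel dowel 14 mm thick and 55 mm tall, standing on the bench beside the fixture; leave it alone; this point lies at its centre, half-way up
- tote_mid (a point): open blue plastic parts tote 200 x 170 x 70 mm with steel rods in it; leave it alone; this point lies at its centre, half-way up
- oiler_mid (a point): yellow bottle with a red cap, 48 mm across, 130 mm tall; leave it alone; this point lies at its centre, half-way up
- canister_mid (a point): white can with a blue band, 60 mm across, 100 mm tall; leave it alone; this point lies at its centre, half-way up
- screwdriver_mid (a point): screwdriver lying on the bench; leave it alone; this point lies on its underside, at mid-length
- wrench_mid (a point): wrench lying on the bench; leave it alone; this point lies on its underside, at mid-length
Mind the look-alikes: they are no part of the job. What is shaped like the plate but brown is not meant.

How it is judged:
At the end, for the whole second after the job is handed in: The plate's notch is over the key (within 4 mm in plan) and the plate centred on the fixture (within 3 mm); its underside is within 2 mm of the seating face and level within 0.03 rad; it is at rest and let go (horizontal distance between notch and key below 0.004 m and z of plate in the frame of fixture below 0.047 m and angle between plate's own z axis and vertical below 0.03 rad and horizontal distance between plate and fixture below 0.003 m and linear speed of plate below 0.01 m/s and angular speed of plate below 0.1 rad/s); the robot touches nothing.
It fails at once if the plate was lifted (more than 7 mm above where it started) (z of plate in the frame of fixture above 0.062 m).
It fails at once if another thing on the bench was moved by more than 20 mm or picked up (distance of any of bushing_mid, dowel_mid, tote_mid, oiler_mid, canister_mid, screwdriver_mid, wrench_mid from where it was at the start of the episode above 0.02 m).
It also fails if it takes over 56 s, if anything falls off the work surface, if the arm or the gripper's body presses on something with over 40 N, if the wrist force passes 120 N, or if a joint passes its speed limit or range.

### The arm

A 6-joint arm with a two-finger parallel gripper is mounted at the origin on the work surface. World frame = base frame: x ahead of the robot, y to its left, z up, the work surface at z = 0. Lengths are in m, angles in rad, forces in N, time in s.
With the tool pointing down it reaches from about 0.4 to 0.825 m from the base axis. Payload 7 kg.
Tool frame: the origin (TCP) lies on the centre line of the jaws, within the pads' length; the fingertips stand 22 mm ahead of it and the grasp point (between the pads) lies 3 mm ahead of it (arm.tcp_to_tips is the distance from the TCP to the fingertips, in m); z points along the fingers, y is the line along which they close (so a half turn about z gives the same grasp; the last joint's range is limited). The gripper opens to 88 mm and grips with 3 to 60 N. Pads are 19 mm wide; open, the fingers measure 130 mm over their backs; the gripper's body (78 mm by 193 mm) begins 47 mm behind the grasp point.
Start: joints at [1.63, 0.359, 0.012, 0, -1.224, -0.288], TCP at [0.153, 0.657, 0.249] pointing down, gripper open.
Joint ranges: [-3.07, 3.07], [-1.43, 2.12], [-1.02, 1.25], [-3.03, 1.67], [-3.05, -0], [-3.03, 3.03]. Speed limits (rad/s): [2.39, 2.39, 3.01, 3.14, 3.14, 3.14].

### API

Orientations are given as [roll, pitch, yaw] about the fixed x, y, z axes, in that order (R = Rz(yaw) Ry(pitch) Rx(roll)).
In Python, from station import arm gives the robot as it stands.
- The arm moves only by the tool jog_arm, never from a script. Its argument "targets" is a list of rows, each an object of numbers: "dx", "dy", "dz": the shift along the tool's x, y, z in mm; "rx", "ry", "rz": the turn, a rotation vector about the tool's x, y, z in rad; "gripper": the closure, from 0 (fully open) to 1 (shut). In form: [{"dx": .., "dy": .., "dz": .., "rx": .., "ry": .., "rz": .., "gripper": ..}, ...]. A call has exactly 8 rows; each row is the pose to reach, as a shift and turn from the pose commanded when the call began, along the tool's axes at that moment; what a row does not reach only later rows make up. A row lasts 1/12 s, in which the tool goes at most 41.7 mm and 7.16 degrees, less where a joint would pass 70% of its speed; a pose out of reach is approached as far as the arm can. A call with a gripper value outside its range is refused whole. The fingers move at their own pace and stop on an object; "force" is the grip in N (left out, the last holds). Time passes only in rows, so rows that repeat a pose let the fingers close, or fill a call up. It gives the time, the measured TCP pose, the force, the opening and the grip force at its end, in the units of the state.
- arm.get_state(): the state, without advancing time (a new reading comes with each control period).
- arm.grab_frame(name): name is "scene" or "side" or "wrist"; returns a dict with "frame" (384x512x3 uint8, red, green, blue), "z_map" (384x512 float32, m along the optical axis (not along the pixel's ray), 0 where there is no reading), "fx", "fy", "cx", "cy" (pixels), "view" (4x4, takes a point from world to camera coordinates). Camera axes: x right, y down, z forward; pixel columns grow to the right and rows downward; lengths in m; the calibration is good to about 2 mm. A picture is of the moment at which its call begins.
- arm.job_done(): hands the job in; it is judged then, once.
The state is a dict: "t": time; "q": joint angles; "qd": joint speeds; "joint_efforts": joint torques, N m; "eef_pos": TCP position; "ee_rot": TCP orientation; "force": force on the tool from outside, world axes, zero at the start; "moment": the same for the moment, N m; "width": finger opening in m; "gripper_force": force on a finger pad.
Only numpy, scipy, OpenCV 4.12 (cv2) and the standard library are available. Lean on these libraries where they do the work, as an engineer would, in place of code of your own. Each camera call takes 0.05 s, during which the arm holds its last target. There are 200 camera calls.

## Working session

There is one attempt and no reset: what is moved stays moved. The work goes in short steps, Python scripts to look and compute and a tool call to move; the robot and the scene stay as the last step left them, time stands still between calls to the robot, and variables do not carry over. Pictures are saved under pics/ and viewed, at most 10 in all, crops included, and the job is handed in when it is done.

Besides the shell and the picture viewer there is one more tool, called after "Emit:" by a JSON object that holds its "method" and its "body". jog_arm: Moves the arm, as the interface text tells. Its arguments: {"type":"object","properties":{"targets":{"type":"array","items":{"type":"object","properties":{"dx":{"type":"number"},"dy":{"type":"number"},"dz":{"type":"number"},"rx":{"type":"number"},"ry":{"type":"number"},"rz":{"type":"number"},"gripper":{"type":"number"}}}},"force":{"type":"number"}},"required":["targets"]}

```bash
mkdir -p pics
cat > h.py <<'E'
import numpy as np, cv2, pickle
from station import arm
def cap(n,fn):
    f=arm.grab_frame(n); pickle.dump(f,open(fn+'.pkl','wb')); cv2.imwrite('pics/'+fn+'.png',f['frame'][...,::-1]); return f
def cloud(f):
    z=f['z_map']; v,u=np.mgrid[:z.shape[0],:z.shape[1]]
    p=np.stack([(u-f['cx'])/f['fx']*z,(v-f['cy'])/f['fy']*z,z,np.ones_like(z)],-1)
    w=p@np.linalg.inv(f['view']).T
    w[z==0]=np.nan
    return w[...,:3]
E
python3 - <<'E'
from h import *
fs=[cap(n,n+'1')['frame'] for n in ('scene','side','wrist')]
s=arm.get_state(); print({k:np.round(s[k],3) for k in ('t','eef_pos','ee_rot','width','q')})
im=np.hstack(fs[:2]); cv2.imwrite('pics/a.png',cv2.resize(im,(800,300))[...,::-1])
E
```

```text
{'t': np.float64(0.15), 'eef_pos': array([0.153, 0.657, 0.248]), 'ee_rot': array([ 3.14 , -0.   , -0.229]), 'width': np.float64(0.087), 'q': array([ 1.63 ,  0.359,  0.011, -0.   , -1.224, -0.288])}
```

View pics/scene1.png

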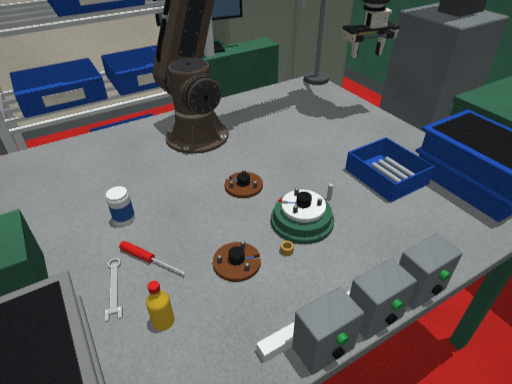

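View pics/wrist1.png

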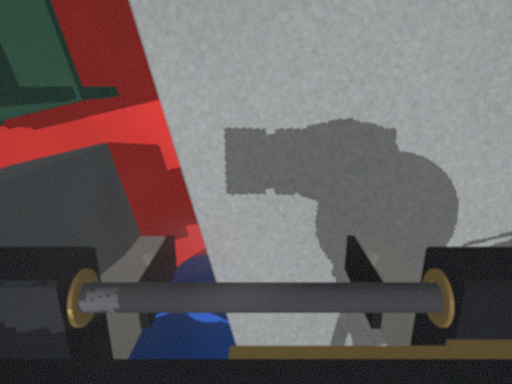

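The scene picture shows three candidates. The aluminium plate on the green fixture is at about (303,205). The brown look-alikes at (244,183) and (237,260) are not meant. The bushing is at (287,248), and the dowel at (330,190) is close behind the fixture. The wrist camera does not see the plate yet. Next I'll confirm in an enlarged crop and measure.

Run:
```python
from h import *
fs={n:pickle.load(open(n+'1.pkl','rb')) for n in('scene','side')}
crops=[]
for n,f in fs.items():
    w=cloud(f); im=f['frame'].astype(int); x,y,z=w[...,0],w[...,1],w[...,2]
    r,g,b=im[...,0],im[...,1],im[...,2]
    white=(im.min(-1)>150)&(abs(z-.067)<.006)&(x>.2)&(x<1)
    p=w[white]; c=np.median(p,0); 
    near=np.hypot(x-c[0],y-c[1])
    m=white&(near<.09); (cx,cy),rad=cv2.minEnclosingCircle(w[m][:,:2].astype(np.float32)); c=np.array([cx,cy]); near=np.hypot(x-cx,y-cy)
    print(n,'plate',c,rad,np.nanmedian(z[m]),m.sum())
    for nm,mm in (('red',(r>110)&(g<70)&(b<70)&(near<.1)&(z>.03)),('blue',(b>r+30)&(b>g+15)&(near<.062)&(z>.05)),('hub',(im.max(-1)<60)&(near<.03)&(z>.088)),('posts',(near>.034)&(near<.05)&(z>.078)),('bushing/dowel',(near>.09)&(near<.15)&(z>.015))):
        q=w[mm]
        if len(q):
            k=cv2.partition if 0 else None
            lab=cv2.connectedComponents(mm.astype(np.uint8))[1]
            for i in range(1,lab.max()+1):
                q=w[lab==i]
                if len(q)<3: continue
                d=np.median(q,0); print(' ',nm,len(q),np.round(d,3),'zmax',round(q[:,2].max(),3),'r',round(np.hypot(*(d[:2]-c)),3),'ang',round(np.degrees(np.arctan2(d[1]-cy,d[0]-cx)),1))
    vs,us=np.where(near<.11); v0,u0=int(vs.mean()),int(us.mean())
    v0=max(v0,50);u0=max(u0,50)
    print(u0,v0)
    crops.append(cv2.resize(f['frame'][v0-50:v0+50,u0-50:u0+50],(400,400),interpolation=2))
cv2.imwrite('pics/crop1.png',np.hstack(crops)[...,::-1])
```

```text
scene plate [0.57896829 0.06233736] 0.06225939840078354 0.0678954402489137 692
  red 8 [0.521 0.03  0.051] zmax 0.055 r 0.067 ang -151.1
  blue 12 [0.562 0.037 0.069] zmax 0.071 r 0.031 ang -123.2
  hub 120 [0.585 0.059 0.095] zmax 0.099 r 0.006 ang -26.5
  posts 17 [0.542 0.068 0.087] zmax 0.09 r 0.037 ang 171.1
  posts 22 [0.609 0.095 0.085] zmax 0.09 r 0.045 ang 47.4
  posts 24 [0.599 0.023 0.085] zmax 0.09 r 0.044 ang -62.9
  bushing/dowel 62 [0.547 0.186 0.04 ] zmax 0.058 r 0.128 ang 104.5
  bushing/dowel 107 [ 0.653 -0.037  0.023] zmax 0.027 r 0.124 ang -53.2
301 220
side plate [0.58058429 0.06430876] 0.06220089644193649 0.06681100313879129 585
  red 5 [0.517 0.037 0.049] zmax 0.056 r 0.069 ang -156.9
  blue 9 [0.559 0.037 0.066] zmax 0.07 r 0.035 ang -128.5
  hub 83 [0.58  0.069 0.094] zmax 0.101 r 0.005 ang 100.9
  posts 13 [0.596 0.027 0.084] zmax 0.089 r 0.041 ang -68.2
  posts 11 [0.539 0.072 0.084] zmax 0.088 r 0.042 ang 169.3
  posts 14 [0.606 0.1   0.087] zmax 0.09 r 0.043 ang 54.2
  bushing/dowel 51 [ 0.652 -0.033  0.022] zmax 0.027 r 0.12 ang -53.9
  bushing/dowel 43 [0.543 0.195 0.044] zmax 0.059 r 0.135 ang 106.0
222 232
```

View pics/crop1.png

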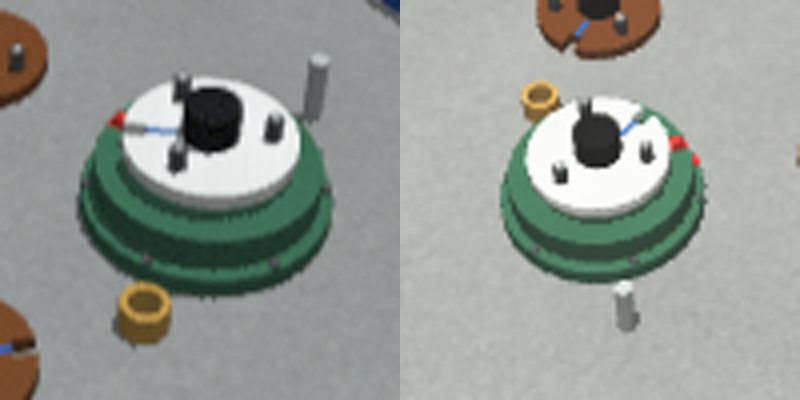

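The crop confirms the white plate on the green fixture, with the blue stripe and notch some 30° from the red key. The plate centre is about (0.580, 0.063). Now I'll work out the move that puts the wrist camera over it.

```bash
cat >> h.py <<'E'
from scipy.spatial.transform import Rotation as R
def rel(p,yaw):
    s=arm.get_state(); T=R.from_euler('xyz',s['ee_rot'])
    d=T.inv().apply(np.array(p)-s['eef_pos'])*1000
    G=R.from_euler('xyz',[np.pi,0,yaw]); rv=(T.inv()*G).as_rotvec()
    return np.round(d,1),np.round(rv,3)
E
python3 - <<'E'
from h import *
f=pickle.load(open('wrist1.pkl','rb')); C=np.linalg.inv(f['view']); s=arm.get_state(); T=R.from_euler('xyz',s['ee_rot'])
o=T.inv().apply(C[:3,3]-s['eef_pos']); print('cam in tool',o,T.inv().apply(C[:3,2]),f['fx'])
y=-.157
G=R.from_euler('xyz',[np.pi,0,y]); g=G.apply(o); p=[.58-g[0],.0635-g[1],.24]
print(p,rel(p,y))
E
```

```text
cam in tool [ 0.08278102 -0.00062981 -0.13583196] [-3.02578931e-01  5.67846271e-04  9.53124162e-01] 339.55430986089914
[np.float64(0.4981386483112709), np.float64(0.07582122773179185), 0.24] (array([468. , 487.8,   8.5]), array([ 0.001, -0.   , -0.072]))
```

Emit:
{"method": "jog_arm", "body": {"targets": [{"dx": 20, "dy": 19}, {"dx": 45, "dy": 43}, {"dx": 70, "dy": 66}, {"dx": 95, "dy": 90}, {"dx": 120, "dy": 114}, {"dx": 145, "dy": 138}, {"dx": 170, "dy": 161}, {"dx": 195, "dy": 185}]}}

```text
invalid input at $.targets[0]: expected keys dx, dy, dz, rx, ry, rz, gripper
```

Emit:
{"method": "jog_arm", "body": {"targets": [{"dx": 25, "dy": 24}, {"dx": 50, "dy": 47}, {"dx": 75, "dy": 71}, {"dx": 100, "dy": 95}, {"dx": 125, "dy": 119}, {"dx": 150, "dy": 142}, {"dx": 175, "dy": 166}, {"dx": 200, "dy": 190}]}}

```text
invalid input at $.targets[0]: expected keys dx, dy, dz, rx, ry, rz, gripper
```

Emit:
{"method": "jog_arm", "body": {"targets": [{"dx": 25, "dy": 24, "gripper": 1}, {"dx": 50, "dy": 47, "gripper": 1}, {"dx": 75, "dy": 71, "gripper": 1}, {"dx": 100, "dy": 95, "gripper": 1}, {"dx": 115, "dy": 109, "gripper": 1}, {"dx": 115, "dy": 109, "gripper": 1}, {"dx": 115, "dy": 109, "gripper": 1}, {"dx": 115, "dy": 109, "gripper": 1}], "force": 20}}

```text
invalid input at $.targets[0]: expected keys dx, dy, dz, rx, ry, rz, gripper
```

Run:
```python
from h import *
f=cap('wrist','wrist2'); s=arm.get_state(); print(s['t'],s['eef_pos'],s['ee_rot'],s['q'],s['width'],s['force'])
im=cv2.resize(f['frame'],(768,576),interpolation=2); cv2.imwrite('pics/w2.png',im[...,::-1])
```

```text
0.2 [0.15304055 0.65714568 0.24800869] [ 3.14060858e+00 -9.74075659e-05 -2.28853929e-01] [ 1.63012140e+00  3.59079050e-01  1.14252532e-02 -1.98074408e-04
 -1.22411371e+00 -2.88111656e-01] 0.08740691006794925 [-0.6035676   0.08329348  0.27663335]
```

View pics/w2.png

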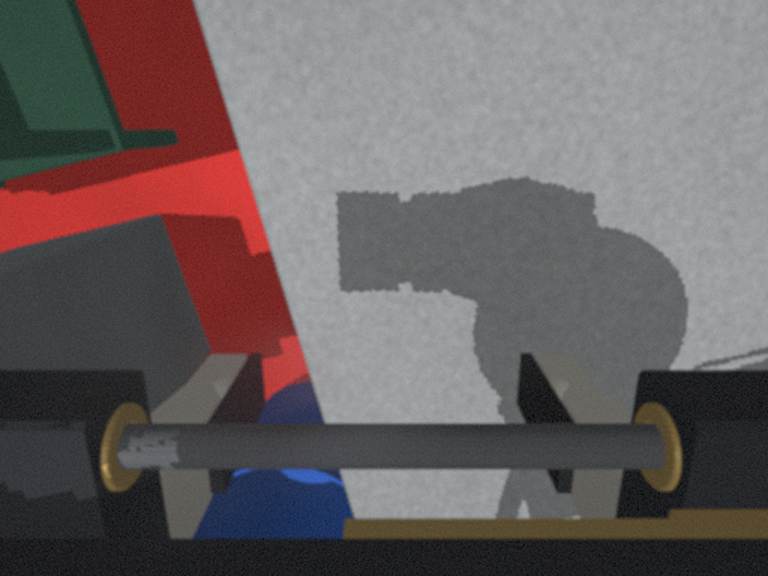

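The calls were refused because every key is required. The same wrist view shows the fingers covering rows below about 350 (of 576), so I'll stop slightly short of the plate.

Emit:
{"method": "jog_arm", "body": {"targets": [{"dx": 20, "dy": 19, "dz": 0, "rx": 0, "ry": 0, "rz": 0, "gripper": 0}, {"dx": 45, "dy": 43, "dz": 0, "rx": 0, "ry": 0, "rz": 0, "gripper": 0}, {"dx": 70, "dy": 68, "dz": 0, "rx": 0, "ry": 0, "rz": 0, "gripper": 0}, {"dx": 95, "dy": 93, "dz": 0, "rx": 0, "ry": 0, "rz": 0, "gripper": 0}, {"dx": 120, "dy": 118, "dz": 0, "rx": 0, "ry": 0, "rz": 0, "gripper": 0}, {"dx": 145, "dy": 142, "dz": 0, "rx": 0, "ry": 0, "rz": 0, "gripper": 0}, {"dx": 170, "dy": 167, "dz": 0, "rx": 0, "ry": 0, "rz": 0, "gripper": 0}, {"dx": 195, "dy": 191, "dz": 0, "rx": 0, "ry": 0, "rz": 0, "gripper": 0}]}}

```text
t: 0.87
eef_pos: [0.3002, 0.4254, 0.2486]
ee_rot: [-3.142, 0.0, -0.229]
force: [0.8, -0.0, 0.9]
width: 0.0872
gripper_force: 0.0
```

Emit:
{"method": "jog_arm", "body": {"targets": [{"dx": 25, "dy": 25, "dz": 0, "rx": 0, "ry": 0, "rz": 0, "gripper": 1}, {"dx": 50, "dy": 49, "dz": 0, "rx": 0, "ry": 0, "rz": 0, "gripper": 1}, {"dx": 75, "dy": 74, "dz": 0, "rx": 0, "ry": 0, "rz": 0, "gripper": 1}, {"dx": 100, "dy": 98, "dz": 0, "rx": 0, "ry": 0, "rz": 0, "gripper": 1}, {"dx": 125, "dy": 123, "dz": 0, "rx": 0, "ry": 0, "rz": 0, "gripper": 1}, {"dx": 150, "dy": 148, "dz": 0, "rx": 0, "ry": 0, "rz": 0, "gripper": 1}, {"dx": 175, "dy": 172, "dz": 0, "rx": 0, "ry": 0, "rz": 0, "gripper": 1}, {"dx": 200, "dy": 197, "dz": 0, "rx": 0, "ry": 0, "rz": 0, "gripper": 1}], "force": 20}}

```text
t: 1.53
eef_pos: [0.4503, 0.1883, 0.2488]
ee_rot: [-3.141, -0.0, -0.229]
force: [0.7, 0.2, 0.3]
width: 0.0399
gripper_force: 0.0
```

Emit:
{"method": "jog_arm", "body": {"targets": [{"dx": 25, "dy": 25, "dz": 0, "rx": 0, "ry": 0, "rz": 0, "gripper": 1}, {"dx": 50, "dy": 49, "dz": 0, "rx": 0, "ry": 0, "rz": 0, "gripper": 1}, {"dx": 75, "dy": 74, "dz": 0, "rx": 0, "ry": 0, "rz": 0, "gripper": 1}, {"dx": 92, "dy": 91, "dz": 0, "rx": 0, "ry": 0, "rz": 0, "gripper": 1}, {"dx": 100, "dy": 99, "dz": 0, "rx": 0, "ry": 0, "rz": 0, "gripper": 1}, {"dx": 100, "dy": 99, "dz": 0, "rx": 0, "ry": 0, "rz": 0, "gripper": 1}, {"dx": 100, "dy": 99, "dz": 0, "rx": 0, "ry": 0, "rz": 0, "gripper": 1}, {"dx": 100, "dy": 99, "dz": 0, "rx": 0, "ry": 0, "rz": 0, "gripper": 1}]}}

```text
t: 2.2
eef_pos: [0.5244, 0.0713, 0.2485]
ee_rot: [-3.142, 0.0, -0.229]
force: [-0.1, 1.0, 0.5]
width: 0.0004
gripper_force: 0.0
```

Run:
```python
from h import *
f=cap('wrist','wrist2'); s=arm.get_state(); print(s['t'],s['eef_pos'],s['ee_rot'],s['q'],s['width'],s['force'])
im=cv2.resize(f['frame'],(768,576),interpolation=2); cv2.imwrite('pics/w3.png',im[...,::-1])
```

```text
2.25 [0.52431309 0.07159691 0.24857748] [-3.14141065e+00  9.24306799e-05 -2.27911422e-01] [ 5.06465578e-01  1.18358246e-01 -3.07548588e-01 -2.16364440e-04
 -1.14483614e+00  8.36508714e-01] 0.00036974144786002195 [0.75064722 0.03478053 0.25689281]
```

View pics/w3.png

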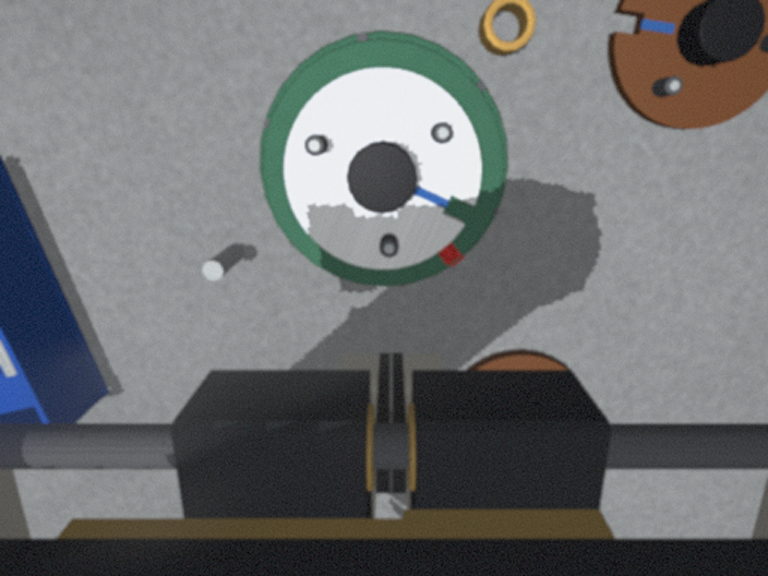

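The wrist view is clear. In 768x576 pixels: hub (382,177), notch (462,208), key (451,255), and posts (389,245), (317,145) and (442,132). The notch must go clockwise as seen from above, and the post at (389,245) is free to push. Now to measure from these.

```bash
cat >> h.py <<'E'
def ray(f,u,v,z):
    C=np.linalg.inv(f['view']); d=C[:3,:3]@np.array([(u-f['cx'])/f['fx'],(v-f['cy'])/f['fy'],1.]); o=C[:3,3]
    return o+d*(z-o[2])/d[2]
def meas(f,top=.067,c0=None):
    w=cloud(f); im=f['frame'].astype(int); r,g,b=im[...,0],im[...,1],im[...,2]
    if c0 is None: c0=np.array([.580,.0635])
    near=np.hypot(w[...,0]-c0[0],w[...,1]-c0[1])
    out={}
    def comps(m,z,n=8):
        k,l,st,ce=cv2.connectedComponentsWithStats(m.astype(np.uint8))
        return [(ray(f,*ce[i],z)[:2],st[i,4],np.median(w[l==i][:,2])) for i in range(1,k) if st[i,4]>=n]
    out['disc']=comps((near<.075)&(abs(w[...,2]-top)<.004)&(im.max(-1)-im.min(-1)<25),top,200)
    # plate circle: hull of points at the plate's upper face height
    p=w[(near<.075)&(abs(w[...,2]-top)<.004)][:,:2].astype(np.float32)
    h=cv2.convexHull(p)[:,0]; A=np.c_[2*h,np.ones(len(h))]; s=np.linalg.lstsq(A,(h**2).sum(1),rcond=None)[0]
    out['circle']=(s[:2],np.sqrt(s[2]+s[0]**2+s[1]**2))
    out['hub']=comps((near<.03)&(w[...,2]>top+.022),top+.028,50)
    out['posts']=comps((near>.03)&(near<.055)&(w[...,2]>top+.014)&(w[...,2]<top+.024),top+.020,5)
    out['key']=comps((r>1.8*g+20)&(r>1.8*b+20)&(near<.08)&(near>.055)&(w[...,2]>.048),.052)
    out['stripe']=comps((b>r+30)&(b>g+15)&(near<.06)&(w[...,2]>.05),top)
    return out
E
python3 - <<'E'
from h import *
f=pickle.load(open('wrist2.pkl','rb')); o=meas(f); c=o['circle'][0]
for k,v in o.items():
    for e in (v if k!='circle' else [v]):
        d=e[0]-c; print(k,np.round(e[0],4),np.round(e[1:],4),'r',round(np.hypot(*d),4),'ang',round(np.degrees(np.arctan2(d[1],d[0])),1))
# key by manual pixels
for uv,z in (((451,255),.052),((462,208),.06)):
    p=ray(f,uv[0]/1.5,uv[1]/1.5,z)[:2]; d=p-c; print(p,np.hypot(*d),np.degrees(np.arctan2(d[1],d[0])))
E
```

```text
disc [0.5855 0.0642] [1.1066e+04 6.6800e-02] r 0.0054 ang 0.9
circle [0.5801 0.0641] [0.0598] r 0.0 ang 0.0
hub [0.5807 0.064 ] [1.763e+03 9.470e-02] r 0.0006 ang -15.2
hub [0.429  0.1138] [1.2739e+04 3.1390e-01] r 0.1591 ang 161.8
hub [0.3253 0.1417] [5.920e+02 3.287e-01] r 0.2664 ang 163.1
posts [0.5962 0.0256] [1.65e+02 8.60e-02] r 0.0418 ang -67.3
posts [0.6057 0.0969] [1.65e+02 8.63e-02] r 0.0416 ang 52.0
posts [0.5394 0.0695] [1.37e+02 8.60e-02] r 0.0411 ang 172.4
key [0.5182 0.0333] [8.20e+01 5.27e-02] r 0.0692 ang -153.6
stripe [0.56   0.0384] [1.58e+02 6.71e-02] r 0.0327 ang -128.1
[0.51649894 0.03204681] 0.0712554982662744 -153.26064167375995
[0.54724357 0.01990816] 0.05509403350449836 -126.65513765094143
```

Run:
```python
from h import *
f=pickle.load(open('wrist2.pkl','rb'))
c=f['frame'][110:200,225:345]; c=np.clip(c.astype(float)*1.8,0,255).astype(np.uint8)
cv2.imwrite('pics/k.png',cv2.resize(c,(720,540),interpolation=0)[...,::-1])
w=cloud(f); np.set_printoptions(linewidth=220)
print(np.round(w[150:184:3,280:328:4,2]*1000).astype(int))
```

```text
[[                  67                   67                   68                   67                   66                   68                   66                   65                   44                   44
                    44                   44]
 [                  67                   67                   66                   66                   66                   66                   67                   44                   44                   44
                    45                   15]
 [                  68                   68                   67                   67                   65                   67                   68                   45                   44                   45
                    44                    0]
 [                  68                   67                   67                   67                   65                   67                   46                   44                   44                   45
                    16                    0]
 [                  68 -9223372036854775808                   69        
[... 1344 characters left out ...]
                0                    0                   -1                   -1
                     0                    1]
 [                  44                   45                   45                   45                   -1                    0                    0                    0                   -1                    0
                    -1                   -1]
 [                  45                   45                   44                    0                    1                   -1                   -1                    0                    0                   -1
                     1                    0]]<stdin>:6: RuntimeWarning: invalid value encountered in cast
```

View pics/k.png

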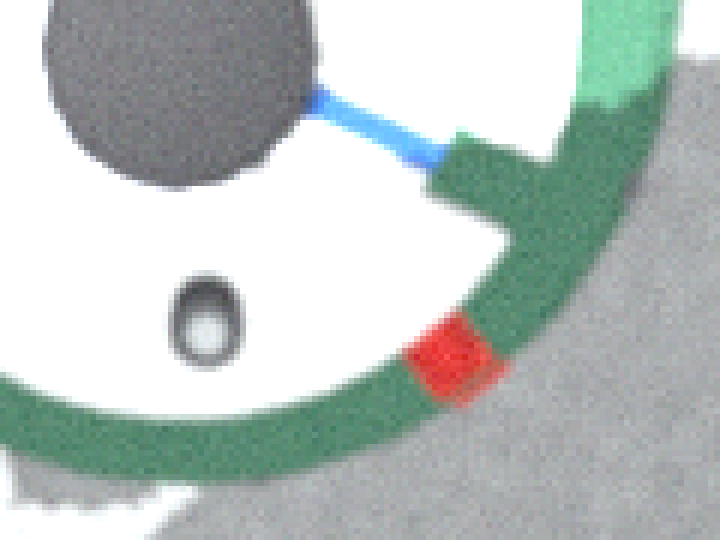

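The key is at about -153.5° and the notch at about -128°, so the plate needs roughly 26° clockwise. The post at 172° is 42 mm from the centre with its top at 87 mm, as expected. I'll descend behind it (tip at about z 73 mm), 36 mm back tangentially, with tool y along the push.

Emit:
{"method": "jog_arm", "body": {"targets": [{"dx": 8, "dy": 17, "dz": 0, "rx": 0, "ry": 0, "rz": -0.045, "gripper": 1}, {"dx": 16, "dy": 34.5, "dz": 5, "rx": 0, "ry": 0, "rz": -0.092, "gripper": 1}, {"dx": 16, "dy": 34.5, "dz": 20, "rx": 0, "ry": 0, "rz": -0.092, "gripper": 1}, {"dx": 16, "dy": 34.5, "dz": 40, "rx": 0, "ry": 0, "rz": -0.092, "gripper": 1}, {"dx": 16, "dy": 34.5, "dz": 60, "rx": 0, "ry": 0, "rz": -0.092, "gripper": 1}, {"dx": 16, "dy": 34.5, "dz": 80, "rx": 0, "ry": 0, "rz": -0.092, "gripper": 1}, {"dx": 16, "dy": 34.5, "dz": 95, "rx": 0, "ry": 0, "rz": -0.092, "gripper": 1}, {"dx": 16, "dy": 34.5, "dz": 100, "rx": 0, "ry": 0, "rz": -0.092, "gripper": 1}]}}

```text
t: 2.92
eef_pos: [0.5309, 0.0343, 0.1465]
ee_rot: [3.14, 0.003, -0.136]
force: [-0.2, -0.1, 0.0]
width: 0.0005
gripper_force: 0.0
```

Emit:
{"method": "jog_arm", "body": {"targets": [{"dx": 0, "dy": 0, "dz": 10, "rx": 0, "ry": 0, "rz": 0, "gripper": 1}, {"dx": 0, "dy": 0, "dz": 20, "rx": 0, "ry": 0, "rz": 0, "gripper": 1}, {"dx": 0, "dy": 0, "dz": 30, "rx": 0, "ry": 0, "rz": 0, "gripper": 1}, {"dx": 0, "dy": 0, "dz": 38, "rx": 0, "ry": 0, "rz": 0, "gripper": 1}, {"dx": 0, "dy": 0, "dz": 45, "rx": 0, "ry": 0, "rz": 0, "gripper": 1}, {"dx": 0, "dy": 0, "dz": 50, "rx": 0, "ry": 0, "rz": 0, "gripper": 1}, {"dx": 0, "dy": 0, "dz": 53, "rx": 0, "ry": 0, "rz": 0, "gripper": 1}, {"dx": 0, "dy": 0, "dz": 53, "rx": 0, "ry": 0, "rz": 0, "gripper": 1}]}}

```text
t: 3.58
eef_pos: [0.5323, 0.0334, 0.0949]
ee_rot: [3.141, 0.001, -0.137]
force: [-0.4, -0.1, -0.1]
width: 0.0006
gripper_force: 0.0
```

Run:
```python
from h import *
a=cap('scene','s3'); b=cap('side','d3'); s=arm.get_state(); print(s['t'],s['eef_pos'],s['ee_rot'],s['force'])
cv2.imwrite('pics/c3.png',np.hstack([cv2.resize(a['frame'][155:255,240:340],(400,400),interpolation=2),cv2.resize(b['frame'][165:265,172:272],(400,400),interpolation=2)])[...,::-1])
```

```text
3.6833 [0.53272075 0.03358807 0.0957444 ] [-3.14155928e+00 -2.76991706e-04 -1.36745865e-01] [-0.44521597 -0.08271755  0.30003998]
```

View pics/c3.png

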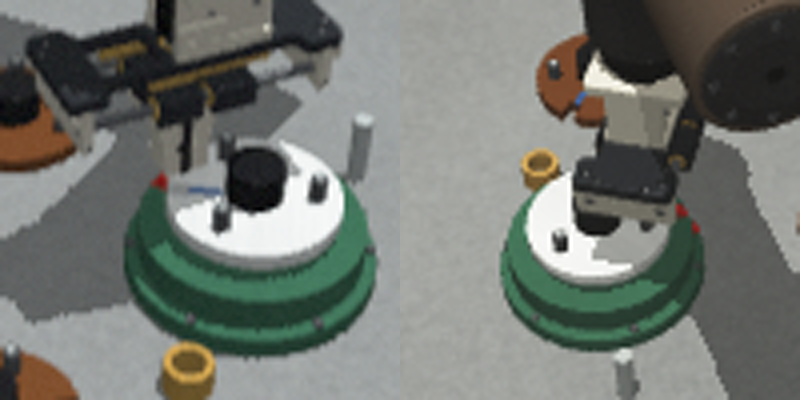

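The closed fingertips stand on the key side of the target post, clear of the hub, the bushing and the dowel. Now I'll feel for contact along tool -y.

Emit:
{"method": "jog_arm", "body": {"targets": [{"dx": 0, "dy": -2, "dz": 0, "rx": 0, "ry": 0, "rz": 0, "gripper": 1}, {"dx": 0, "dy": -4, "dz": 0, "rx": 0, "ry": 0, "rz": 0, "gripper": 1}, {"dx": 0, "dy": -6, "dz": 0, "rx": 0, "ry": 0, "rz": 0, "gripper": 1}, {"dx": 0, "dy": -8, "dz": 0, "rx": 0, "ry": 0, "rz": 0, "gripper": 1}, {"dx": 0, "dy": -10, "dz": 0, "rx": 0, "ry": 0, "rz": 0, "gripper": 1}, {"dx": 0, "dy": -12, "dz": 0, "rx": 0, "ry": 0, "rz": 0, "gripper": 1}, {"dx": 0, "dy": -13, "dz": 0, "rx": 0, "ry": 0, "rz": 0, "gripper": 1}, {"dx": 0, "dy": -14, "dz": 0, "rx": 0, "ry": 0, "rz": 0, "gripper": 1}]}}

```text
t: 4.35
eef_pos: [0.5344, 0.0476, 0.0956]
ee_rot: [-3.142, -0.0, -0.137]
force: [-0.9, 0.7, 0.4]
width: 0.0003
gripper_force: 0.0
```

```bash
cat > look.py <<'E'
from h import *
import sys
s=arm.get_state(); print(round(s['t'],2),np.round(s['eef_pos'],4),np.round(s['ee_rot'],3),np.round(s['force'],1))
C=np.array([.5803,.0640])
for n in sys.argv[1:]:
    f=arm.grab_frame(n); o=meas(f)
    for k in('circle','posts','stripe','key'):
        for e in ([o[k]] if k=='circle' else o[k]):
            c=o['circle'][0] if n=='wrist' else C
            d=e[0]-c
            if np.hypot(*d)<.1: print(n,k,np.round(e[0],4),np.round(e[1:],3),'r',round(np.hypot(*d),4),'ang',round(np.degrees(np.arctan2(d[1],d[0])),1))
E
python3 look.py scene side
```

```text
4.35 [0.5344 0.0476 0.0956] [-3.142 -0.    -0.137] [-0.9  0.7  0.4]
scene circle [0.5801 0.0636] [0.061] r 0.0005 ang -111.0
scene posts [0.5459 0.0492] [40.     0.085] r 0.0374 ang -156.6
scene posts [0.6083 0.0949] [16.     0.087] r 0.0418 ang 47.8
scene posts [0.5983 0.0231] [18.     0.086] r 0.0447 ang -66.2
scene stripe [0.5602 0.0381] [12.     0.068] r 0.0328 ang -127.8
side circle [0.5815 0.0642] [0.06] r 0.0012 ang 9.1
side posts [0.5983 0.0255] [5.    0.087] r 0.0425 ang -65.0
side posts [0.6064 0.0997] [11.     0.085] r 0.0442 ang 53.9
```

Emit:
{"method": "jog_arm", "body": {"targets": [{"dx": 0, "dy": -1, "dz": 0, "rx": 0, "ry": 0, "rz": 0, "gripper": 1}, {"dx": 0, "dy": -2, "dz": 0, "rx": 0, "ry": 0, "rz": 0, "gripper": 1}, {"dx": 0, "dy": -3, "dz": 0, "rx": 0, "ry": 0, "rz": 0, "gripper": 1}, {"dx": 0, "dy": -4, "dz": 0, "rx": 0, "ry": 0, "rz": 0, "gripper": 1}, {"dx": 0, "dy": -5, "dz": 0, "rx": 0, "ry": 0, "rz": 0, "gripper": 1}, {"dx": 0, "dy": -6, "dz": 0, "rx": 0, "ry": 0, "rz": 0, "gripper": 1}, {"dx": 0, "dy": -7, "dz": 0, "rx": 0, "ry": 0, "rz": 0, "gripper": 1}, {"dx": 0, "dy": -8, "dz": 0, "rx": 0, "ry": 0, "rz": 0, "gripper": 1}]}}

```text
t: 5.12
eef_pos: [0.5354, 0.0553, 0.0955]
ee_rot: [3.141, 0.0, -0.137]
force: [-0.3, -4.3, 0.6]
width: 0.0003
gripper_force: 2.0
```

```bash
python3 look.py scene side
```

```text
5.12 [0.5354 0.0553 0.0955] [ 3.141  0.    -0.137] [-0.3 -4.3  0.6]
scene circle [0.5812 0.0649] [0.061] r 0.0012 ang 46.4
scene posts [0.5454 0.0538] [48.     0.085] r 0.0363 ang -163.7
scene posts [0.6136 0.0926] [20.     0.087] r 0.0439 ang 40.7
scene posts [0.5937 0.0226] [19.     0.086] r 0.0435 ang -72.0
scene stripe [0.5577 0.0423] [10.     0.069] r 0.0313 ang -136.1
scene key [0.5209 0.0313] [9.    0.053] r 0.0678 ang -151.2
side circle [0.5821 0.0659] [0.06] r 0.0026 ang 45.8
side posts [0.6111 0.0982] [11.     0.086] r 0.046 ang 48.0
```

The finger is in contact at about 4 N and the plate has turned about 6°. Next I'll follow the arc to about 20°.

Emit:
{"method": "jog_arm", "body": {"targets": [{"dx": -1.3, "dy": 0, "dz": 0, "rx": 0, "ry": 0, "rz": 0.056, "gripper": 1}, {"dx": -2.6, "dy": -0.3, "dz": 0, "rx": 0, "ry": 0, "rz": 0.112, "gripper": 1}, {"dx": -3.3, "dy": -2.8, "dz": 0, "rx": 0, "ry": 0, "rz": 0.166, "gripper": 1}, {"dx": -3.9, "dy": -5.7, "dz": 0, "rx": 0, "ry": 0, "rz": 0.227, "gripper": 1}, {"dx": -4.3, "dy": -8.2, "dz": 0, "rx": 0, "ry": 0, "rz": 0.279, "gripper": 1}, {"dx": -4.5, "dy": -9.9, "dz": 0, "rx": 0, "ry": 0, "rz": 0.314, "gripper": 1}, {"dx": -4.7, "dy": -11.5, "dz": 0, "rx": 0, "ry": 0, "rz": 0.349, "gripper": 1}, {"dx": -4.7, "dy": -11.5, "dz": 0, "rx": 0, "ry": 0, "rz": 0.349, "gripper": 1}]}}

```text
t: 5.88
eef_pos: [0.5321, 0.0676, 0.0955]
ee_rot: [3.141, 0.0, -0.487]
force: [-1.2, -2.0, 0.6]
width: 0.0002
gripper_force: 1.6
```

```bash
python3 look.py scene side wrist
```

```text
5.88 [0.5321 0.0676 0.0955] [ 3.141  0.    -0.487] [-1.2 -2.   0.6]
scene circle [0.5824 0.0637] [0.06] r 0.0021 ang -7.0
scene posts [0.5431 0.0668] [47.     0.086] r 0.0373 ang 175.7
scene posts [0.5839 0.0208] [18.     0.087] r 0.0433 ang -85.3
scene posts [0.62   0.0838] [17.     0.087] r 0.0443 ang 26.4
scene stripe [0.5535 0.0482] [10.     0.068] r 0.0311 ang -149.5
scene key [0.5199 0.0305] [9.    0.053] r 0.0691 ang -151.0
side circle [0.5827 0.0662] [0.06] r 0.0033 ang 42.9
side posts [0.5375 0.086 ] [19.     0.086] r 0.0481 ang 152.7
side posts [0.6185 0.0907] [9.    0.087] r 0.0466 ang 34.9
wrist circle [0.5812 0.0653] [0.06] r 0.0 ang 0.0
wrist posts [0.6174 0.0847] [6.9e+02 8.6e-02] r 0.041 ang 28.2
wrist posts [0.582  0.0232] [6.25e+02 8.60e-02] r 0.0421 ang -88.9
wrist posts [0.5464 0.0693] [2.93e+02 8.60e-02] r 0.035 ang 173.4
wrist posts [0.5392 0.0555] [2.79e+02 8.60e-02] r 0.0432 ang -166.9
wrist posts [0.5519 0.0818] [22.     0.082] r 0.0337 ang 150.7
wrist stripe [0.5528 0.0486] [4.28e+02 6.70e-02] r 0.033 ang -149.7
wrist key [0.5226 0.0348] [4.5e+02 5.3e-02] r 0.0661 ang -152.5
```

Run:
```python
from h import *
f=cap('wrist','w6'); p=[.5535,.049,.067]; q=f['view']@np.r_[p,1]; u=int(q[0]/q[2]*f['fx']+f['cx']); v=int(q[1]/q[2]*f['fy']+f['cy'])
u0=max(0,min(512-256,u-128)); v0=max(0,min(384-192,v-96)); print(u,v,u0,v0)
c=np.clip(f['frame'][v0:v0+192,u0:u0+256]*1.5,0,255).astype(np.uint8)
cv2.imwrite('pics/c6.png',cv2.resize(c,(768,576),interpolation=2)[...,::-1])
```

```text
274 198 146 102
```

View pics/c6.png

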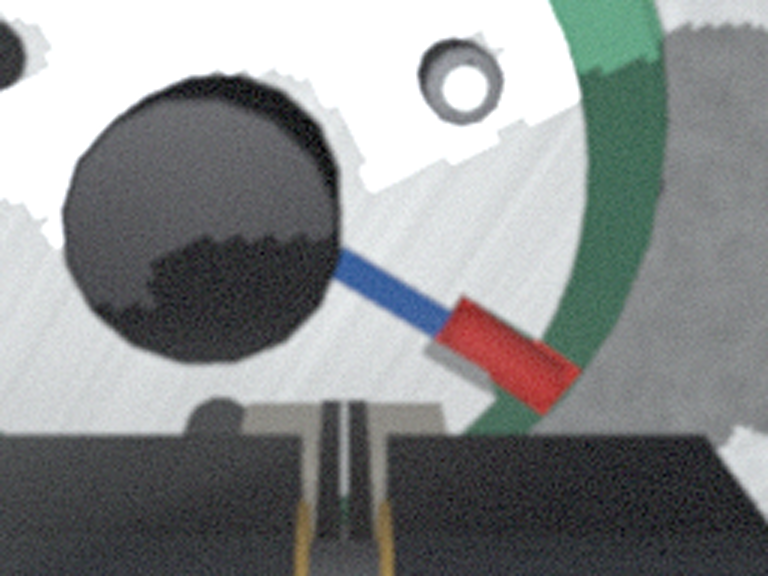

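The key now shows inside the notch at about (510,355), with the stripe ending at (440,325). It is nearly aligned. I'll compute the remainder.

```bash
cat > al.py <<'E'
from h import *
def al(f,top=.067):
    w=cloud(f); im=f['frame'].astype(int); r,g,b=im[...,0],im[...,1],im[...,2]
    near=np.hypot(w[...,0]-.5808,w[...,1]-.0645)
    def pts(m,z):
        m=cv2.morphologyEx(m.astype(np.uint8),cv2.MORPH_OPEN,np.ones((3,3)))
        v,u=np.where(m>0); return np.array([ray(f,a,c,z)[:2] for a,c in zip(u,v)])
    red=(r>1.8*g+20)&(r>1.8*b+20)&(near<.074)&(near>.04)&(w[...,2]>.0495)
    blue=(b>r+25)&(b>g+12)&(near<.06)&(w[...,2]>top-.008)
    hub=pts((near<.03)&(w[...,2]>top+.022)&(w[...,2]<top+.032),top+.028)
    (hx,hy),hr=cv2.minEnclosingCircle(hub.astype(np.float32)); print('hub',hx,hy,hr)
    pc=meas(f,top)['circle'][0]; print('plate c',pc)
    for n,p in (('key',pts(red,.0535)),('stripe',pts(blue,top))):
        m=p.mean(0); vx,vy,_,_=cv2.fitLine(p.astype(np.float32),cv2.DIST_L2,0,.01,.01).ravel()
        a=np.degrees(np.arctan2(vy,vx)); a=a-180 if a>0 else a
        print(n,len(p),np.round(m,4),'dir',round(a,1),'brg plate c',round(np.degrees(np.arctan2(*(m-pc)[::-1])),1),'brg .5803,.0640',round(np.degrees(np.arctan2(m[1]-.0640,m[0]-.5803)),1),'r',np.hypot(*(m-pc)))
if __name__=='__main__':
    import sys; al(pickle.load(open(sys.argv[1],'rb')))
E
python3 al.py w6.pkl; python3 al.py wrist2.pkl
```

```text
hub 0.5815948247909546 0.06434221565723419 0.020107178017497063
plate c [0.58137653 0.06504142]
key 601 [0.5269 0.0366] dir -154.9 brg plate c -152.4 brg .5803,.0640 -152.8 r 0.061499041593625584
stripe 442 [0.5528 0.0487] dir -150.6 brg plate c -150.2 brg .5803,.0640 -150.9 r 0.03292231969464249
hub 0.5801878571510315 0.064056396484375 0.01987612619996071
plate c [0.58013456 0.06410698]
key 73 [0.5188 0.0337] dir -59.1 brg plate c -153.6 brg .5803,.0640 -153.8 r 0.06845962456965436
stripe 158 [0.5599 0.0384] dir -126.8 brg plate c -128.1 brg .5803,.0640 -128.5 r 0.03272168379422607
```

About 2.5° is left, so I'll nudge that much.

Emit:
{"method": "jog_arm", "body": {"targets": [{"dx": -0.2, "dy": -0.5, "dz": 0, "rx": 0, "ry": 0, "rz": 0.011, "gripper": 1}, {"dx": -0.4, "dy": -1.0, "dz": 0, "rx": 0, "ry": 0, "rz": 0.022, "gripper": 1}, {"dx": -0.6, "dy": -1.5, "dz": 0, "rx": 0, "ry": 0, "rz": 0.033, "gripper": 1}, {"dx": -0.8, "dy": -1.9, "dz": 0, "rx": 0, "ry": 0, "rz": 0.044, "gripper": 1}, {"dx": -0.8, "dy": -1.9, "dz": 0, "rx": 0, "ry": 0, "rz": 0.044, "gripper": 1}, {"dx": -0.8, "dy": -1.9, "dz": 0, "rx": 0, "ry": 0, "rz": 0.044, "gripper": 1}, {"dx": -0.8, "dy": -1.9, "dz": 0, "rx": 0, "ry": 0, "rz": 0.044, "gripper": 1}, {"dx": -0.8, "dy": -1.9, "dz": 0, "rx": 0, "ry": 0, "rz": 0.044, "gripper": 1}]}}

```text
t: 6.75
eef_pos: [0.5326, 0.0695, 0.0955]
ee_rot: [3.142, 0.0, -0.53]
force: [-1.8, -3.7, 0.2]
width: 0.0003
gripper_force: 1.7
```

Emit:
{"method": "jog_arm", "body": {"targets": [{"dx": 0, "dy": 2, "dz": 0, "rx": 0, "ry": 0, "rz": 0, "gripper": 1}, {"dx": 0, "dy": 5, "dz": 0, "rx": 0, "ry": 0, "rz": 0, "gripper": 1}, {"dx": 0, "dy": 8, "dz": -5, "rx": 0, "ry": 0, "rz": 0, "gripper": 1}, {"dx": 0, "dy": 8, "dz": -20, "rx": 0, "ry": 0, "rz": 0, "gripper": 1}, {"dx": 0, "dy": 8, "dz": -35, "rx": 0, "ry": 0, "rz": 0, "gripper": 1}, {"dx": 0, "dy": 8, "dz": -50, "rx": 0, "ry": 0, "rz": 0, "gripper": 1}, {"dx": 0, "dy": 8, "dz": -60, "rx": 0, "ry": 0, "rz": 0, "gripper": 1}, {"dx": 0, "dy": 8, "dz": -60, "rx": 0, "ry": 0, "rz": 0, "gripper": 1}]}}

```text
t: 7.42
eef_pos: [0.5301, 0.0631, 0.1583]
ee_rot: [-3.138, -0.003, -0.529]
force: [0.9, 0.2, 0.2]
width: 0.0004
gripper_force: 0.0
```

```bash
python3 look.py scene wrist
python3 - <<'E'
from h import *
from al import al
f=cap('wrist','w7'); al(f); p=[.5535,.049,.067]; q=f['view']@np.r_[p,1]; u=int(q[0]/q[2]*f['fx']+f['cx']); v=int(q[1]/q[2]*f['fy']+f['cy'])
u0=max(0,min(512-160,u-80)); v0=max(0,min(384-120,v-60)); print(u,v,u0,v0)
c=np.clip(f['frame'][v0:v0+120,u0:u0+160]*1.5,0,255).astype(np.uint8)
cv2.imwrite('pics/c7.png',cv2.resize(c,(800,600),interpolation=2)[...,::-1])
E
```

```text
7.42 [0.5301 0.0631 0.1583] [-3.138e+00 -3.000e-03 -5.290e-01] [0.9 0.2 0.2]
scene circle [0.5821 0.064 ] [0.06] r 0.0018 ang 0.6
scene posts [0.548  0.0846] [17.     0.087] r 0.0383 ang 147.4
scene posts [0.5824 0.0203] [19.     0.086] r 0.0437 ang -87.3
scene posts [0.6213 0.0814] [16.     0.087] r 0.0446 ang 23.0
scene stripe [0.5514 0.0487] [10.     0.067] r 0.0327 ang -152.2
wrist circle [0.5813 0.065 ] [0.06] r 0.0 ang 0.0
wrist posts [0.6183 0.0832] [3.39e+02 8.60e-02] r 0.0412 ang 26.2
wrist posts [0.58   0.0229] [3.1e+02 8.6e-02] r 0.0421 ang -91.8
wrist posts [0.5469 0.0861] [2.74e+02 8.60e-02] r 0.0404 ang 148.5
wrist stripe [0.5519 0.0498] [2.42e+02 6.70e-02] r 0.0331 ang -152.6
wrist key [0.522 0.035] [2.85e+02 5.30e-02] r 0.0665 ang -153.2
hub 0.5814812183380127 0.06420203298330307 0.020061103627085686
plate c [0.58134996 0.06504895]
key 363 [0.5258 0.0369] dir -151.4 brg plate c -153.1 brg .5803,.0640 -153.5 r 0.06226534080393294
stripe 258 [0.552  0.0498] dir -151.7 brg plate c -152.5 brg .5803,.0640 -153.3 r 0.033088216420592106
260 168 180 108
```

View pics/c7.png

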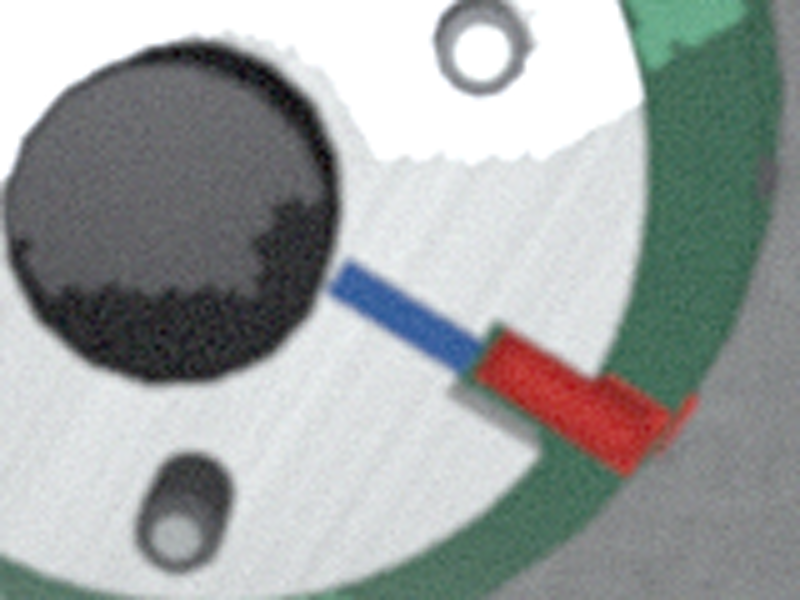

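The key shows inside the notch, with green gaps on both sides and the stripe in line with it. Notch and key bearings agree within about 1°, so I'll move over the hub and press.

Emit:
{"method": "jog_arm", "body": {"targets": [{"dx": 14, "dy": -9, "dz": 0, "rx": 0, "ry": 0, "rz": 0, "gripper": 1}, {"dx": 29, "dy": -18, "dz": 0, "rx": 0, "ry": 0, "rz": 0, "gripper": 1}, {"dx": 43, "dy": -26.5, "dz": 5, "rx": 0, "ry": 0, "rz": 0, "gripper": 1}, {"dx": 43, "dy": -26.5, "dz": 15, "rx": 0, "ry": 0, "rz": 0, "gripper": 1}, {"dx": 43, "dy": -26.5, "dz": 24, "rx": 0, "ry": 0, "rz": 0, "gripper": 1}, {"dx": 43, "dy": -26.5, "dz": 31, "rx": 0, "ry": 0, "rz": 0, "gripper": 1}, {"dx": 43, "dy": -26.5, "dz": 35, "rx": 0, "ry": 0, "rz": 0, "gripper": 1}, {"dx": 43, "dy": -26.5, "dz": 37, "rx": 0, "ry": 0, "rz": 0, "gripper": 1}]}}

```text
t: 8.23
eef_pos: [0.578, 0.0634, 0.1174]
ee_rot: [3.14, 0.001, -0.53]
force: [0.5, 0.1, 0.3]
width: 0.0006
gripper_force: 0.0
```

Emit:
{"method": "jog_arm", "body": {"targets": [{"dx": 0, "dy": 0, "dz": 1, "rx": 0, "ry": 0, "rz": 0, "gripper": 1}, {"dx": 0, "dy": 0, "dz": 2, "rx": 0, "ry": 0, "rz": 0, "gripper": 1}, {"dx": 0, "dy": 0, "dz": 3, "rx": 0, "ry": 0, "rz": 0, "gripper": 1}, {"dx": 0, "dy": 0, "dz": 4, "rx": 0, "ry": 0, "rz": 0, "gripper": 1}, {"dx": 0, "dy": 0, "dz": 5, "rx": 0, "ry": 0, "rz": 0, "gripper": 1}, {"dx": 0, "dy": 0, "dz": 6, "rx": 0, "ry": 0, "rz": 0, "gripper": 1}, {"dx": 0, "dy": 0, "dz": 7, "rx": 0, "ry": 0, "rz": 0, "gripper": 1}, {"dx": 0, "dy": 0, "dz": 7, "rx": 0, "ry": 0, "rz": 0, "gripper": 1}]}}

```text
t: 8.9
eef_pos: [0.5784, 0.0636, 0.1127]
ee_rot: [3.141, 0.0, -0.53]
force: [-5.3, -0.4, 6.9]
width: 0.0006
gripper_force: 3.4
```

Emit:
{"method": "jog_arm", "body": {"targets": [{"dx": 0, "dy": 0, "dz": 0.5, "rx": 0, "ry": 0, "rz": 0, "gripper": 1}, {"dx": 0, "dy": 0, "dz": 1, "rx": 0, "ry": 0, "rz": 0, "gripper": 1}, {"dx": 0, "dy": 0, "dz": 1.5, "rx": 0, "ry": 0, "rz": 0, "gripper": 1}, {"dx": 0, "dy": 0, "dz": 2, "rx": 0, "ry": 0, "rz": 0, "gripper": 1}, {"dx": 0, "dy": 0, "dz": 2.5, "rx": 0, "ry": 0, "rz": 0, "gripper": 1}, {"dx": 0, "dy": 0, "dz": 3, "rx": 0, "ry": 0, "rz": 0, "gripper": 1}, {"dx": 0, "dy": 0, "dz": 3.5, "rx": 0, "ry": 0, "rz": 0, "gripper": 1}, {"dx": 0, "dy": 0, "dz": 4, "rx": 0, "ry": 0, "rz": 0, "gripper": 1}]}}

```text
t: 9.57
eef_pos: [0.5785, 0.0636, 0.1089]
ee_rot: [3.142, -0.0, -0.529]
force: [-5.2, 0.3, 8.6]
width: 0.0005
gripper_force: 4.5
```

Run:
```python
from h import *
s=arm.get_state(); print(s['eef_pos'],s['force'])
for n in('scene','side','wrist'):
    f=arm.grab_frame(n); w=cloud(f); d=np.hypot(w[...,0]-.5808,w[...,1]-.0645); m=(d>.022)&(d<.058)&(w[...,2]>.05)&(w[...,2]<.07)&(f['frame'].min(-1)>110)
    p=w[m]; A=np.c_[p[:,:2]-[.5808,.0645],np.ones(len(p))]; print(n,m.sum(),np.linalg.lstsq(A,p[:,2],rcond=None)[0])
```

```text
[0.57847089 0.06355201 0.10888459] [-5.19892838  0.27036996  8.61695943]
scene 589 [0.00094318 0.00365809 0.05962183]
side 382 [0.00288533 0.00257286 0.05825955]
wrist 14373 [-7.09749758e-04 -3.31756025e-05  5.82744829e-02]
```

The plate has dropped about 9 mm and is level, so the notch is over the key. I'll keep pressing until it is home.

Emit:
{"method": "jog_arm", "body": {"targets": [{"dx": 0, "dy": 0, "dz": 0.5, "rx": 0, "ry": 0, "rz": 0, "gripper": 1}, {"dx": 0, "dy": 0, "dz": 1, "rx": 0, "ry": 0, "rz": 0, "gripper": 1}, {"dx": 0, "dy": 0, "dz": 1.5, "rx": 0, "ry": 0, "rz": 0, "gripper": 1}, {"dx": 0, "dy": 0, "dz": 2, "rx": 0, "ry": 0, "rz": 0, "gripper": 1}, {"dx": 0, "dy": 0, "dz": 2.3, "rx": 0, "ry": 0, "rz": 0, "gripper": 1}, {"dx": 0, "dy": 0, "dz": 2.5, "rx": 0, "ry": 0, "rz": 0, "gripper": 1}, {"dx": 0, "dy": 0, "dz": 2.5, "rx": 0, "ry": 0, "rz": 0, "gripper": 1}, {"dx": 0, "dy": 0, "dz": 2.5, "rx": 0, "ry": 0, "rz": 0, "gripper": 1}]}}

```text
t: 10.38
eef_pos: [0.5784, 0.0635, 0.1073]
ee_rot: [-3.142, -0.0, -0.529]
force: [-8.6, -0.1, 16.3]
width: 0.0007
gripper_force: 8.1
```

The force has risen to 16 N and the TCP has stopped at 107 mm, so the plate is home. Retract and check.

Emit:
{"method": "jog_arm", "body": {"targets": [{"dx": 0, "dy": 0, "dz": -2, "rx": 0, "ry": 0, "rz": 0, "gripper": 1}, {"dx": 0, "dy": 0, "dz": -5, "rx": 0, "ry": 0, "rz": 0, "gripper": 1}, {"dx": 0, "dy": 0, "dz": -12, "rx": 0, "ry": 0, "rz": 0, "gripper": 1}, {"dx": 0, "dy": 0, "dz": -25, "rx": 0, "ry": 0, "rz": 0, "gripper": 1}, {"dx": 0, "dy": 0, "dz": -40, "rx": 0, "ry": 0, "rz": 0, "gripper": 1}, {"dx": -10, "dy": 0, "dz": -55, "rx": 0, "ry": 0, "rz": 0, "gripper": 1}, {"dx": -20, "dy": 0, "dz": -65, "rx": 0, "ry": 0, "rz": 0, "gripper": 1}, {"dx": -25, "dy": 0, "dz": -70, "rx": 0, "ry": 0, "rz": 0, "gripper": 1}]}}

```text
t: 11.05
eef_pos: [0.5573, 0.0769, 0.1769]
ee_rot: [-3.14, -0.001, -0.53]
force: [0.2, 0.3, -0.5]
width: 0.0005
gripper_force: 0.0
```

Run:
```python
from h import *
from al import al
s=arm.get_state(); print(s['t'],s['eef_pos'],s['force'])
for n in('scene','side','wrist'):
    f=arm.grab_frame(n); w=cloud(f); d=np.hypot(w[...,0]-.5808,w[...,1]-.0645); m=(d>.022)&(d<.058)&(w[...,2]>.05)&(w[...,2]<.07)&(f['frame'].min(-1)>110)
    p=w[m]; A=np.c_[p[:,:2]-[.5808,.0645],np.ones(len(p))]; print(n,m.sum(),np.linalg.lstsq(A,p[:,2],rcond=None)[0])
al(f,.057)
cv2.imwrite('pics/fin.png',cv2.resize(f['frame'],(768,576))[...,::-1])
```

```text
11.05 [0.55727734 0.07694526 0.17691547] [ 0.20193981  0.25556209 -0.53298707]
scene 608 [0.00104686 0.00052152 0.05796722]
side 468 [0.00282195 0.00110681 0.05683453]
wrist 13439 [0.00046686 0.00049529 0.05682277]
hub 0.5819600820541382 0.06434687972068787 0.02006383426487446
plate c [0.57929543 0.06393419]
key 322 [0.527  0.0371] dir -155.4 brg plate c -152.9 brg .5803,.0640 -153.3 r 0.05878079609902423
stripe 178 [0.5513 0.0493] dir -152.5 brg plate c -152.4 brg .5803,.0640 -153.1 r 0.0316482657232137
```

View pics/fin.png

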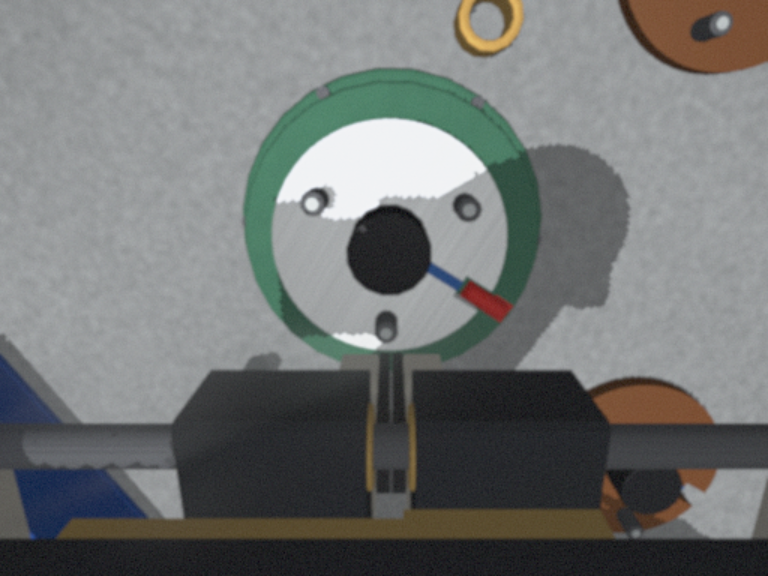

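The key at (487,300) sits in the notch. The upper face reads 57 mm, so the underside is at 45 mm; the plate is level and the arm is clear of it.

```bash
python3 -c "
from station import arm
print(arm.job_done())"
```

```text
the job is handed in; nothing more can be done
None
```

The job is handed in (the call gave no verdict): my last measurement had the plate flat and home at 45 mm with its notch over the key, the arm clear of it, and I touched only the post and the hub.

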